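Set up the chocolate tasting carousel and hold it for the customer

ROBOT

A 6-joint arm with a two-finger parallel gripper is mounted at the origin on the work surface. World frame = base frame: x ahead of the robot, y to its left, z up, the work surface at z = 0. Lengths are in m, angles in degrees, forces in N, time in s.
With the tool pointing down it reaches from about 0.3 to 0.75 m from the base axis. Payload 8.5 kg.
Tool frame: the origin (TCP) lies between the finger pads, 19 mm behind the fingertips; this is the grasp point; z points along the fingers, y is the line along which they close (so a half turn about z gives the same grasp; the last joint's range is limited). The gripper opens to 85 mm and grips with 20 to 120 N. Pads are 22 mm wide; open, the fingers measure 114 mm over their backs; the gripper's body (76 mm by 85 mm) begins 54 mm behind the grasp point. The pads swing forward as they close: fully open they stand 13 mm farther back than shut.
Start: joints at [53.44, 21.807, 74.336, -0, 83.858, -12.336], TCP at [0.226, 0.502, 0.25] pointing down, gripper open.
Joint ranges: [-178.18, 178.18], [-50.72, 133.34], [12.68, 142.11], [-81.47, 261.47], [9.98, 163.14], [-165.26, 165.26]. Speed limits (degrees/s): [136.94, 136.94, 180, 180, 180, 180].

INTERFACE

Orientations are given as a 3x3 rotation matrix whose columns are the frame's x, y, z axes.
In Python, from rig import env, optics, spotter gives the robot as it stands.
- The arm moves only by the shell command python3 -m crank 'ROWS' [FORCE]. ROWS is JSON, one flat list of numbers, 5 for each row, row after row: the finger opening in cm, from 0 to 8.54, then the shift along the tool's x, y, z in cm, then the turn about the tool's z in rad. A call has exactly 8 rows; each row shifts and turns the commanded pose from where the row before left it, along the tool's axes as they then stand; what a row does not reach is not made up. A row lasts 1/12 s, in which the tool goes at most 41.7 mm and 7.16 degrees, less where a joint would pass 70% of its speed; a pose out of reach is approached as far as the arm can. A call is refused whole if a number of a shift passes 4.17 or a number of a turn 0.125, either way. A call with a gripper value outside its range is refused whole. The fingers move at their own pace and stop on an object; FORCE is the grip in N (left out, the last holds). Time passes only in rows, so rows that do not move let the fingers close, or fill a call up. It gives the time, the measured TCP pose, the force, the opening and the grip force at its end, in the units of the state.
- env.observe(): the state, without advancing time (a new reading comes with each control period).
- optics.get_image(name): name is "scene" or "top" or "wrist"; returns a dict with "color" (384x512x3 uint8, red, green, blue), "intrinsics" (3x3 intrinsics, pixels), "pose" (4x4, takes a point from camera to world coordinates). Camera axes: x right, y up, looking along -z (the intrinsics and any distortion apply to the point x, -y, -z); pixel columns grow to the right and rows downward; lengths in m; the calibration is good to about 2 mm. A picture is of the moment at which its call begins. There is no depth.
- env.close_job(): hands the job in; it is judged then, once.
Trained networks look in a picture, given as the dict that the camera call returned (one of the last four; its "shot" number tells which), for a name from the list of things; names that differ only in an ending like _2 or _b are one class to them, and where a whole thing is asked for, a point or a joint stands for the part that bears it (a point fixed in the world has none). Each returns a list of dicts, best first, with "score" (0 to 1); they miss things now and then, are a little off and sometimes report something else, mostly with a low value. They report only what shows in the picture. A call takes as long as a camera call. They do not tell look-alikes from the thing itself.
- spotter.look_for(picture, query): "at" ([column, row] as shares, 0 to 1, of the picture: columns of its width, rows of its height, amid what is visible of it).
The state is a dict: "time_s": time; "q": joint angles; "qvel": joint speeds; "joint_efforts": joint torques, N m; "position": TCP position; "tool_rot": TCP orientation; "ft_force": force on the tool from outside, world axes, zero at the start; "wrist_torque": the same for the moment, N m; "grip_width": finger opening in m; "gripper_force": force on a finger pad.
Only numpy, scipy, OpenCV 4.12 (cv2) and the standard library are available. Lean on these libraries where they do the work, as an engineer would, in place of code of your own. Each camera call takes 0.05 s, during which the arm holds its last target. There are 200 camera calls.

TASK

Get the tasting stand ready for a customer: nest the two loose white cups, fully home, into the cup that stands in the brass ring at the front of the stand (lower them in, do not drop them), so all three make one straight stack. Then take the carousel by its green T-handle and turn it, without whirling it, until the jar with the lilac lid stands at the front, squarely in line with the cup stack, and finish while still gripping the handle so the turntable is held still; nothing is let go at the end. Keep every jar upright in its well and leave the other things on the counter where they are.

Things in the scene. Friction and masses are not known exactly. Their poses are not given: they have to be found in the camera images.
- stand: Fixed tasting stand: dark walnut board 400 x 270 mm, top face 18 mm above the counter, carrying the carousel. Origin: on the carousel's axis, at counter height. Its x axis points to the stand's FRONT, the customer's side, where the brass cup ring is; y left, z up. The board reaches 150 mm behind the origin, 250 mm before it, 135 mm to each side.
- cup_ring (a point): Centre of the low brass cup ring (54 mm across outside, 42 mm inside, 7 mm high) on the board, 195 mm in front of the carousel's axis, at the board's top face (18 mm above the counter). The bottom cup of the stack stands in it. Axes as the stand.
- carousel: Oak turntable disc, 260 mm across, turns freely either way about its upright axis (friction 0.05 N m; stays where left). Origin: on the axis at the disc's underside, 30 mm above the counter; disc top at 44 mm. Six jar wells (collars 8 mm high) 92 mm from the axis, 60 degrees apart, one on its +x axis. Jars reach to 122 mm above the counter.
- handle (a point): Centre of the carousel's lime-green T-handle, a bar 80 mm long, 18 mm thick and 26 mm tall on a steel post in the middle of the disc; this point is on the axis, 165 mm above the counter (bar from 152 to 178 mm). Axes as the carousel: the bar runs along x and turns with the disc. A brass ferrule 22 mm wide and the post are below it.
- jar_lilac: The marked jar: chocolate jar with a lilac lid and lilac label band, the only lilac one; 58 mm across, 78 mm tall, 0.22 kg, loose in a well of the carousel; origin: centre of its underside, z up.
- jar_1: Jar with a black lid and white label band; 58 mm across, 78 mm tall, 0.22 kg, loose in a well of the carousel; origin: centre of its underside, z up.
- jar_2: Jar with a black lid and white label band; 58 mm across, 78 mm tall, 0.22 kg, loose in a well of the carousel; origin: centre of its underside, z up.
- jar_3: Jar with a black lid and white label band; 58 mm across, 78 mm tall, 0.22 kg, loose in a well of the carousel; origin: centre of its underside, z up.
- jar_4: Jar with a black lid and white label band; 58 mm across, 78 mm tall, 0.22 kg, loose in a well of the carousel; origin: centre of its underside, z up.
- jar_5: Jar with a black lid and white label band; 58 mm across, 78 mm tall, 0.22 kg, loose in a well of the carousel; origin: centre of its underside, z up.
- cup_a: White tapered tasting cup already standing in the brass cup ring: 58 mm high, 60 mm across the rim, 33 mm across the foot, wall 2.5 mm, inner floor 18 mm above its underside, about 0.09 kg. Origin: centre of its underside, z up. A cup set fully into another stands 18 mm higher than it, so 18 mm of it shows above the lower rim.
- cup_b: White tasting cup, same as cup_a, standing loose and upright on the counter on the stand's left (+y) side. Origin: centre of its underside.
- cup_c: White tasting cup, same as cup_a, standing loose and upright on the counter on the stand's right (-y) side. Origin: centre of its underside.
- gift_box: Bystander: small pale lilac gift box with brown ribbon, 62 x 62 x 44 mm with the bow.
- scoop: Bystander: scoop with a wooden handle and round steel bowl, 150 mm long, lying on the counter in front of the board.
- bowl: Bystander: blue bowl of chocolate balls, 88 mm across, 36 mm high.
- spread_jar: Bystander: orange-filled jar with a brass lid, 60 mm across, 70 mm tall, standing on the counter (not on the carousel).
Not all that is in view belongs to the job. Leave any turquoise look-alike of the cup_c alone.

How it is judged:
By the outcome, as a careful person would: the job done as asked, in the order asked, and still so for the second after the job is handed in, while the arm keeps its last pose, push and grip.
It also fails if it takes over 70 s, if anything falls off the work surface, if the arm or the gripper's body presses on something with over 40 N, if the wrist force passes 120 N, or if a joint passes its speed limit or range.

## Working session

There is one attempt and no reset: what is moved stays moved. The work goes in short steps, Python scripts to look and compute and a shell command to move; the robot and the scene stay as the last step left them, time stands still between calls to the robot, and variables do not carry over. Pictures are saved under pics/ and viewed, at most 13 in all, crops included, and the job is handed in when it is done.

```bash
ls; mkdir -p pics; python3 - <<'E'
from rig import env, optics, spotter
import cv2
s=env.observe(); print(s)
for n in ("scene","top"):
    p=optics.get_image(n); cv2.imwrite(f"pics/{n}0.png",p["color"][:,:,::-1])
    print(n,p["intrinsics"],p["pose"],[k for k in p])
    for q in ("cup_a","jar_lilac","handle","cup_ring","stand","jar_1"):
        for r in spotter.look_for(p,q)[:5]: print(q,round(r["score"],2),[round(r["at"][0]*512),round(r["at"][1]*384)])
E
```

```text
pics
{'time_s': 0.0, 'q': array([ 5.34400899e+01,  2.18413324e+01,  7.43848894e+01,  4.47485488e-04,
        8.38560818e+01, -1.23346100e+01]), 'qvel': array([ 0.00252927,  0.02692226, -0.04642614,  0.0089969 ,  0.03149402,
       -0.06321458]), 'joint_efforts': array([ 4.78974307e-04, -4.48461556e+01, -2.31277442e+01, -2.05461074e-04,
        4.80096685e-03, -3.35770068e-06]), 'position': array([0.22551232, 0.50135919, 0.24940774]), 'tool_rot': array([[-9.11938537e-01,  4.10325922e-01, -8.61889142e-04],
       [ 4.10326706e-01,  9.11937867e-01, -1.14919648e-03],
       [ 3.14444239e-04, -1.40165269e-03, -9.99998968e-01]]), 'ft_force': array([ 0.02619952,  0.25202219, -0.08788771]), 'wrist_torque': array([ 0.0141511 , -0.03030963,  0.00801236]), 'gripper_force': 0.0, 'grip_width': 0.08538950049111176}
scene [[422.49296537   0.         249.52912297]
 [  0.         422.49296537 190.52295227]
 [  0.           0.           1.        ]] [[-0.07004435 -0.83346389  0.54811653  1.0941879 ]
 [ 0.99745775 -0.05129782  0.04946284  0.03779383]
 [-0.01310831  0.55018767  0.83493814  0.93968644]
 
[... 524 characters left out ...]

 [  0.         384.01648093 199.71233904]
 [  0.           0.           1.        ]] [[-0.00913204  0.99343425 -0.11403947  0.46025299]
 [-0.99913255 -0.01369873 -0.03932558 -0.00899011]
 [-0.04062958  0.11358142  0.99269759  0.96694496]
 [ 0.          0.          0.          1.        ]] ['color', 'intrinsics', 'pose', 'shot']
cup_a 0.85 [210, 175]
cup_a 0.66 [327, 199]
cup_a 0.62 [134, 256]
cup_a 0.61 [343, 150]
jar_lilac 0.81 [275, 244]
jar_lilac 0.5 [209, 175]
handle 0.73 [239, 252]
handle 0.55 [223, 197]
cup_ring 0.81 [225, 197]
cup_ring 0.33 [205, 222]
cup_ring 0.23 [275, 242]
stand 0.82 [225, 193]
jar_1 0.94 [194, 261]
jar_1 0.67 [248, 216]
jar_1 0.62 [205, 220]
jar_1 0.56 [223, 291]
```

```bash
python3 - <<'E'
import cv2
for n in ("scene","top"):
    i=cv2.imread(f"pics/{n}0.png"); cv2.imwrite(f"pics/{n}0b.png",cv2.resize(i,(800,600),interpolation=cv2.INTER_CUBIC))
E
```

```text
(no output)
```

View pics/top0b.png

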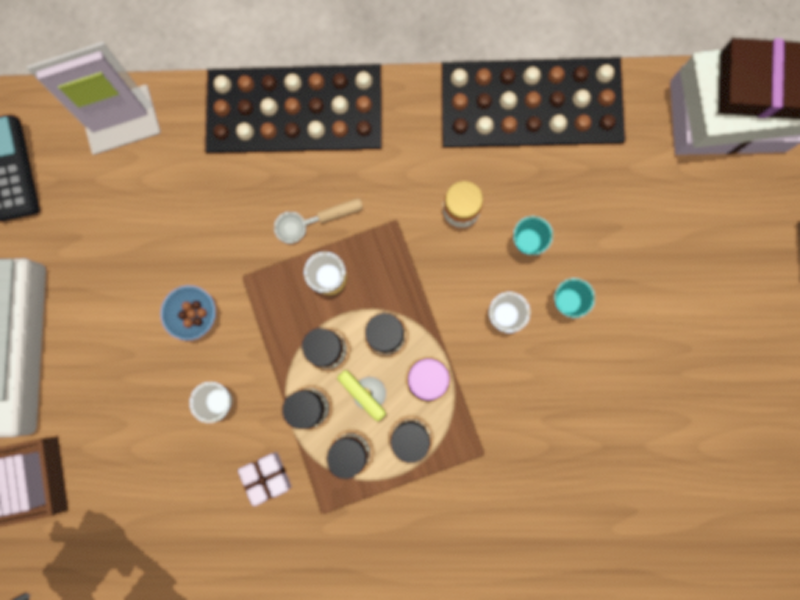

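View pics/scene0b.png

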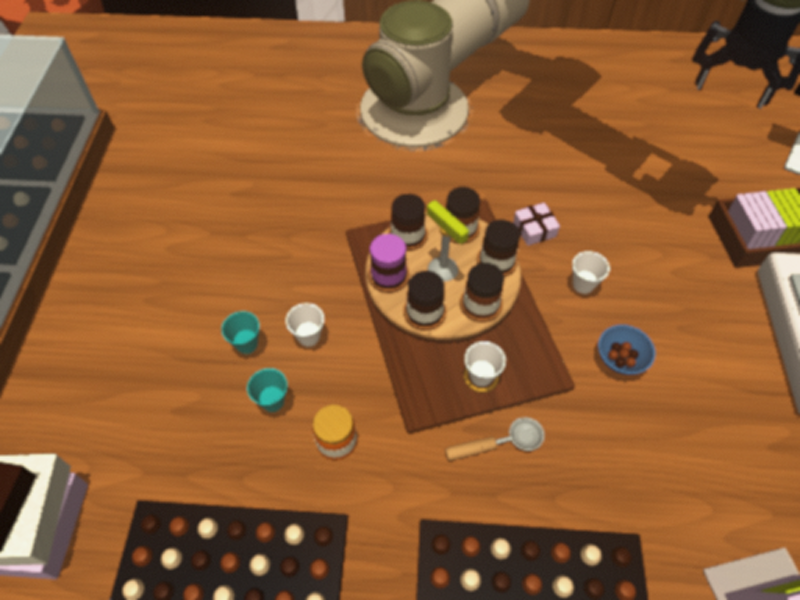

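The top view (800x600) shows cup_a in the ring at (325,273), cup_b at (210,402), lilac lid at (428,380) and the lime bar at (361,394). There are three candidates for cup_c: (508,313) white, (533,236) turquoise and (574,298) turquoise. Only (508,313) is white and on the stand's right, so that is the one. Next I measure by fitting silhouettes in both cameras and make the confirming crop.

```bash
cat > h.py <<'E'
import numpy as np, cv2
from scipy.optimize import minimize
from rig import env, optics, spotter
def proj(p,P):
    T=np.linalg.inv(p["pose"]); c=np.asarray(P)@T[:3,:3].T+T[:3,3]
    q=np.c_[c[:,0],-c[:,1],-c[:,2]]@p["intrinsics"].T
    return q[:,:2]/q[:,2:]
t=np.linspace(0,2*np.pi,48,endpoint=False)
def ring(r,z): return np.c_[r*np.cos(t),r*np.sin(t),0*t+z]
def cup(z0): return np.r_[ring(.0165,z0),ring(.030,z0+.058)]
def bar(): return np.array([[a*.04,b*.009,.165+c*.013] for a in(-1,1) for b in(-1,1) for c in(-1,1)])
def mask(p,kind):
    h=cv2.cvtColor(p["color"],cv2.COLOR_RGB2HSV).astype(int); H,S,V=h[...,0],h[...,1],h[...,2]
    if kind=="white": m=(S<60)&(V>110)
    if kind=="lime": m=(H>25)&(H<45)&(S>130)&(V>90)
    if kind=="lilac": m=(H>135)&(H<165)&(S>40)&(V>80)
    return m.astype(np.float32)
def place(M,v):
    y=v[2] if len(v)>2 else 0; c,s=np.cos(y),np.sin(y)
    return M@np.array([[c,s,0],[-s,c,0],[0,0,1]])+[v[0],v[1],0]
K=8
def fit(pics,M,kind,v0,pad=12):
    """model-silhouette fit (x,y[,yaw]) over the pictures, soft IoU"""
    ms=[]
    for p in pics:
        u=proj(p,place(M,v0)); a=np.maximum(u.min(0)-pad,0).astype(int); b=(u.max(0)+pad).astype(int)
        ms.append((p,a,cv2.GaussianBlur(cv2.resize(mask(p,kind)[a[1]:b[1],a[0]:b[0]],None,fx=K,fy=K,interpolation=cv2.INTER_LINEAR),(0,0),3)))
    def cost(v,lst=False):
        o=[]
        for p,a,m in ms:
            hull=cv2.convexHull(((proj(p,place(M,v))-a+.5)*K-.5).astype(np.float32))
            im=np.zeros(m.shape,np.float32); cv2.fillPoly(im,[np.round(hull*16).astype(np.int32)],1.,shift=4)
            o.append(np.minimum(im,m).sum()/np.maximum(im,m).sum())
        return o if lst else -sum(o)
    v0=np.array(v0,float); n=len(v0)
    S=np.vstack([v0]+[v0+d for d in np.diag([.01,.01,.15][:n])])
    r=minimize(cost,v0,method="Nelder-Mead",options=dict(initial_simplex=S,xatol=1e-5,fatol=1e-5))
    return r.x,np.round(cost(r.x,True),2)
def ray(p,uv,z):
    d=np.linalg.inv(p["intrinsics"])@[uv[0],uv[1],1]; d=p["pose"][:3,:3]@[d[0],-d[1],-d[2]]
    o=p["pose"][:3,3]; return (o+d*(z-o[2])/d[2])[:2]
E
python3 - <<'E'
from h import *
sc,tp=optics.get_image("scene"),optics.get_image("top")
k=.64
R={}
for n,uv,z0,kind,M in (("a",(325,268),.018,"white",cup(.018)),("b",(210,402),0,"white",cup(0)),("c",(508,313),0,"white",cup(0)),
   ("lid",(428,380),.08,"lilac",np.r_[ring(.029,.100),ring(.029,.122)])):
    g=ray(tp,(uv[0]*k,uv[1]*k),z0+.04)
    for P in ([tp,sc],[tp],[sc]):
        if n=="lid" and P!=[tp]: continue
        v,q=fit(P,M,kind,g); print(n,np.round(v*1000,1),q); R.setdefault(n,v)
g=ray(tp,(361*k,394*k),.165)
for P in ([tp,sc],[tp],[sc]):
    v,q=fit(P,bar(),"lime",[*g,.8]); print("bar",np.round(v[:2]*1000,1),np.degrees(v[2]),q); R.setdefault("bar",v)
ax=R["bar"][:2]; f=R["a"]-ax; l=R["lid"]-ax
print("ring dist",np.hypot(*f),np.degrees(np.arctan2(f[1],f[0])),"lid dist",np.hypot(*l),np.degrees(np.arctan2(l[1],l[0])))
i=tp["color"][130:215,285:400,::-1]; cv2.imwrite("pics/crop.png",cv2.resize(i,None,fx=6,fy=6,interpolation=cv2.INTER_CUBIC))
E
```

```text
a [625.1 133.8] [0.71 0.92]
a [626.4 133.8] [0.71]
a [624.5 133.7] [0.92]
b [431. 311.] [0.9  0.88]
b [431.8 311.2] [0.9]
b [430.1 310.8] [0.88]
c [ 562.6 -145.8] [0.9  0.87]
c [ 562.8 -145.5] [0.9]
c [ 562.  -145.9] [0.87]
lid [462.6 -21.1] [0.92]Traceback (most recent call last):
  File "<stdin>", line 9, in <module>
ValueError: The truth value of an array with more than one element is ambiguous. Use a.any() or a.all()
```

```bash
python3 - <<'E'
from h import *
sc,tp=optics.get_image("scene"),optics.get_image("top")
k=.64
R={"a":np.array([.6251,.1338]),"lid":np.array([.4626,-.0211])}
g=ray(tp,(361*k,394*k),.165)
for P in ([tp,sc],[tp],[sc]):
    v,q=fit(P,bar(),"lime",[*g,.8]); print("bar",np.round(v[:2]*1000,1),np.degrees(v[2]),q); R.setdefault("bar",v)
ax=R["bar"][:2]; f=R["a"]-ax; l=R["lid"]-ax
print("ring dist",np.hypot(*f),np.degrees(np.arctan2(f[1],f[0])),"lid dist",np.hypot(*l),np.degrees(np.arctan2(l[1],l[0])))
i=tp["color"][130:215,285:400,::-1]; cv2.imwrite("pics/crop.png",cv2.resize(i,None,fx=6,fy=6,interpolation=cv2.INTER_CUBIC))
s=env.observe(); R=s["tool_rot"]; d=np.array([.431,.311,.12])-s["position"]; print("to b: tool shift cm",np.round(R.T@d*100,2),"tool yaw x axis",np.degrees(np.arctan2(R[1,0],R[0,0])))
E
```

```text
bar [440.5  69.1] 39.14383369635404 [0.  0.8]
bar [443.4  68.7] 45.836623610465864 [0.]
bar [440.5  69.1] 39.14383369635404 [0.8]
ring dist 0.19564409204830363 19.307308910588112 lid dist 0.09289051725765103 -76.2105852191246
to b: tool shift cm [-26.54  -8.95  13.  ] tool yaw x axis 155.77564362155317
```

View pics/crop.png

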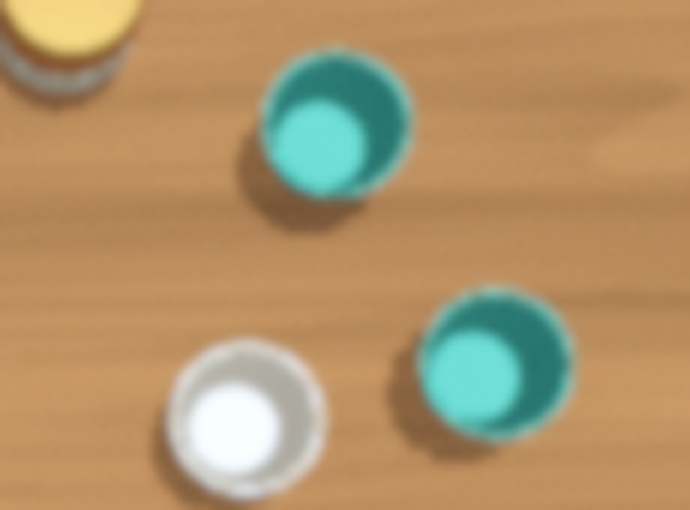

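The crop confirms it: the white cup at (245,418) is cup_c, and the turquoise cups at (340,120) and (497,362) stay put. The measurements hold up: axis to cup_a is 195.6 mm (195 given) and axis to lid is 92.9 mm (92 given). First I turn the tool so it closes along the stand's y.

```bash
python3 -m crank '[8.5,0,0,0,-0.12, 8.5,0,0,0,-0.12, 8.5,0,0,0,-0.12, 8.5,0,0,0,-0.12, 8.5,0,0,0,-0.12, 8.5,0,0,0,-0.12, 8.5,0,0,0,-0.04, 8.5,0,0,0,0]' 30
cat > to.py <<'E'
import sys; from h import *
x,y,z=map(float,sys.argv[1:4]); s=env.observe(); R=s["tool_rot"]
print("shift cm",np.round(R.T@(np.array([x,y,z])/1000-s["position"])*100,2),"yaw",np.round(np.degrees(np.arctan2(R[1,0],R[0,0])),1),"t",s["time_s"],"q",np.round(s["q"],0),"f",np.round(s["ft_force"],1),"w",s["grip_width"])
E
python3 to.py 431 311 60
```

```text
time_s: 1.57
position: [0.2257, 0.5016, 0.25]
tool_rot: [[-0.943, -0.332, 0.0], [-0.332, 0.943, 0.0], [-0.0, 0.0, -1.0]]
ft_force: [-1.4, 0.1, 0.5]
grip_width: 0.0852
gripper_force: 0.0
shift cm [-13.04 -24.79  19.  ] yaw -160.6 t 1.5667 q [ 53.  22.  74.   0.  84. -56.] f [-1.4  0.1  0.5] w 0.08524348237039674
```

```bash
python3 -m crank '[8.5,-1.63,-3.1,0,0, 8.5,-1.63,-3.1,0,0, 8.5,-1.63,-3.1,0,0, 8.5,-1.63,-3.1,0,0, 8.5,-1.63,-3.1,0,0, 8.5,-1.63,-3.1,0,0, 8.5,-1.63,-3.1,0,0, 8.5,-1.63,-3.1,0,0]' | grep pos
python3 -m crank '[8.5,0,0,1.5,0, 8.5,0,0,2,0, 8.5,0,0,2,0, 8.5,0,0,2,0, 8.5,0,0,2,0, 8.5,0,0,0,0, 8.5,0,0,0,0, 8.5,0,0,0,0]' | grep pos
python3 to.py 431 311 60
python3 - <<'E'
from h import *
w=optics.get_image("wrist"); cv2.imwrite("pics/w1.png",w["color"][:,:,::-1])
E
```

```text
position: [0.4318, 0.3093, 0.2502]
position: [0.4313, 0.3109, 0.1562]
shift cm [0.04 0.01 9.62] yaw -160.7 t 2.9 q [ 23.  25.  86.  -0.  69. -86.] f [ 0.6 -0.3 -0.1] w 0.08507596439041974
```

View pics/w1.png

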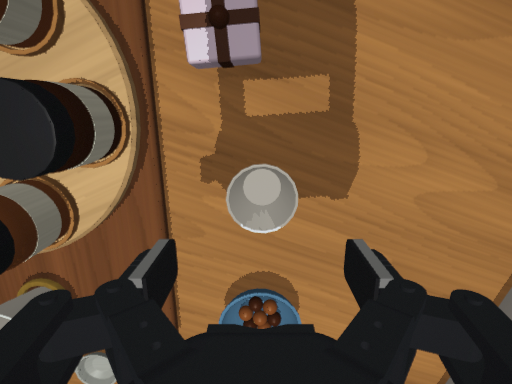

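The wrist view shows the cup_b rim at (262,198), centred between the fingertips (177 and 345). The gift box and bowl are clear of the fingers. Next I descend, grip and lift.

```bash
python3 -m crank '[8.5,0,0,2,0, 8.5,0,0,2,0, 8.5,0,0,2,0, 8.5,0,0,1.5,0, 8.5,0,0,1.2,0, 8.5,0,0,0.9,0, 8.5,0,0,0,0, 8.5,0,0,0,0]' 30| grep -v rot
python3 -m crank '[5,0,0,0,0, 5,0,0,0,0, 5,0,0,0,0, 5,0,0,0,0, 5,0,0,0,0, 5,0,0,0,0, 5,0,0,0,0, 5,0,0,0,0]' 30| grep -v rot
python3 -m crank '[5,0,0,-0.5,0, 5,0,0,-1,0, 5,0,0,-1.5,0, 5,0,0,-1.5,0, 5,0,0,-1.5,0, 5,0,0,0,0, 5,0,0,0,0, 5,0,0,0,0]' | grep -v rot
python3 - <<'E'
from h import *
w=optics.get_image("wrist")["color"]; s=optics.get_image("scene")["color"]
cv2.imwrite("pics/w2.png",np.hstack([w[100:384,100:420],cv2.resize(s[120:240,280:420],(332,284))])[:,:,::-1])
E
python3 to.py 625.1 133.8 200
```

```text
time_s: 3.62
position: [0.4312, 0.3109, 0.0597]
ft_force: [-0.0, -0.0, 0.5]
grip_width: 0.0852
gripper_force: 0.0
time_s: 4.28
position: [0.4314, 0.311, 0.0603]
ft_force: [-0.5, 0.0, 6.8]
grip_width: 0.0564
gripper_force: 30.7
time_s: 4.95
position: [0.4304, 0.3105, 0.1186]
ft_force: [-0.1, 0.3, -1.8]
grip_width: 0.0564
gripper_force: 32.2
shift cm [-12.52 -23.12  -8.2 ] yaw -160.7 t 5.05 q [ 23.  28.  89.  -0.  64. -86.] f [ 0.1  0.4 -1.4] w 0.0564495350125949
```

View pics/w2.png

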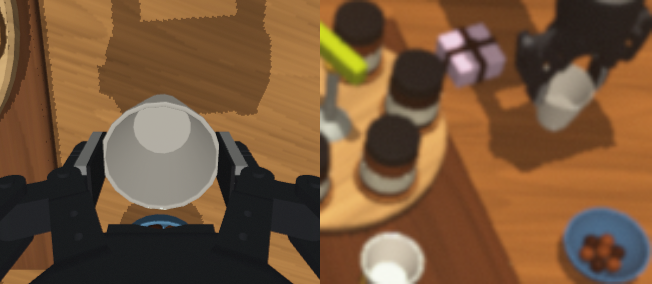

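Cup_b is held level: the wrist crop shows its rim at (160,155) between the pads. Before nesting I check how far the fingertips reach below the rim.

```bash
python3 - <<'E'
from h import *
w=optics.get_image("wrist"); s=env.observe(); R,p0=s["tool_rot"],s["position"]
y0,x0,f=200,160,8
i=cv2.resize(w["color"][y0:y0+75,x0:x0+95,::-1],None,fx=f,fy=f,interpolation=cv2.INTER_CUBIC).copy()
for z,c in ((-10,(255,0,0)),(0,(0,0,255)),(10,(0,255,0)),(15,(255,255,0)),(19,(0,255,255))):
    P=np.array([[x,.0282,z/1000] for x in(-.011,.011)]+[[x,-.0282,z/1000] for x in(-.011,.011)])@R.T+p0
    u=((proj(w,P)-[x0,y0]+.5)*f).astype(int)
    for a in (0,2): cv2.line(i,tuple(map(int,u[a])),tuple(map(int,u[a+1])),c,1)
for z,c in ((2,(0,0,255)),):
    P=(ring(.03,z/1000))@R.T+p0; u=((proj(w,P)-[x0,y0]+.5)*f).astype(int); cv2.polylines(i,[u.astype(np.int32)],True,c,1)
cv2.imwrite("pics/w3.png",i)
sc=optics.get_image("scene")
for dz in (-6,-4,-2,0,2,4):
    v,q=fit([sc],cup(.1186-.060+dz/1000),"white",s["position"][:2],pad=8); print(dz,np.round(v*1000,1),q)
E
```

```text
-6 [425.4 312.5] [0.7]
-4 [427.2 311.5] [0.7]
-2 [429.6 311.7] [0.7]
0 [431.5 311.2] [0.69]
2 [431.8 310.1] [0.69]
4 [433.1 310. ] [0.69]
```

View pics/w3.png

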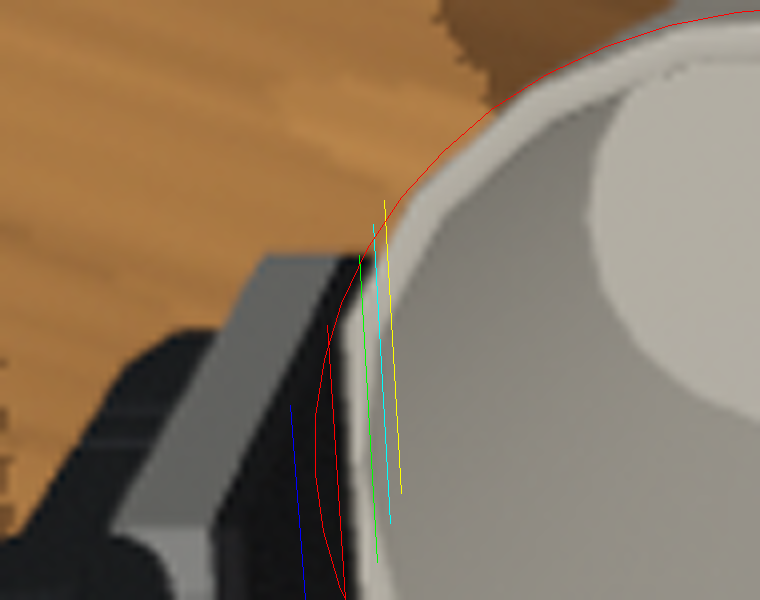

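The tip corner at (375,255) lies on the projected z≈+11 mm, so the tips are about 10 mm below the rim and will stay above the lower cup's rim. Next I lift and carry it over cup_a.

```bash
python3 -m crank '[5,0,0,-1,0, 5,0,0,-2,0, 5,0,0,-2,0, 5,0,0,-2,0, 5,0,0,-1.2,0, 5,0,0,0,0, 5,0,0,0,0, 5,0,0,0,0]' | grep pos
python3 -m crank '[5,-0.5,-0.9,0,0, 5,-1,-1.9,0,0, 5,-1,-1.9,0,0, 5,-1,-1.9,0,0, 5,-1,-1.9,0,0, 5,-1,-1.9,0,0, 5,-1,-1.9,0,0, 5,-1,-1.9,0,0]' | grep pos
python3 -m crank '[5,-1,-1.9,0,0, 5,-1,-1.9,0,0, 5,-1,-1.9,0,0, 5,-1,-1.8,0,0, 5,-0.5,-1,0,0, 5,-0.5,-0.4,0,0, 5,0,0,0,0, 5,0,0,0,0]' | grep pos
python3 - <<'E'
from h import *
s=env.observe()
for n in ("scene","top"):
    p=optics.get_image(n)
    for dz in (-6,-3,0,3):
        v,q=fit([p],cup(s["position"][2]-.060+dz/1000),"white",s["position"][:2],pad=10); print(n,dz,np.round(v*1000,1),q)
    if n=="scene": cv2.imwrite("pics/s4.png",cv2.resize(p["color"][150:290,230:390,::-1],None,fx=4,fy=4,interpolation=cv2.INTER_CUBIC))
E
python3 to.py 625.1 133.8 120
```

```text
position: [0.4303, 0.3105, 0.1997]
position: [0.5494, 0.1999, 0.1999]
position: [0.6248, 0.1345, 0.2006]
scene -6 [630.5 136.7] [0.58]
scene -3 [631.  135.9] [0.59]
scene 0 [633.6 135.8] [0.61]
scene 3 [636.5 135.1] [0.62]
top -6 [651.8 148.7] [0.4]
top -3 [650.8 148. ] [0.4]
top 0 [650.5 148. ] [0.41]
top 3 [650.8 147.5] [0.41]
shift cm [-0.02 -0.12  8.1 ] yaw -160.6 t 7.25 q [   2.   33.   64.    0.   84. -108.] f [ 0.6  0.2 -1.6] w 0.056469147340471884
```

View pics/s4.png

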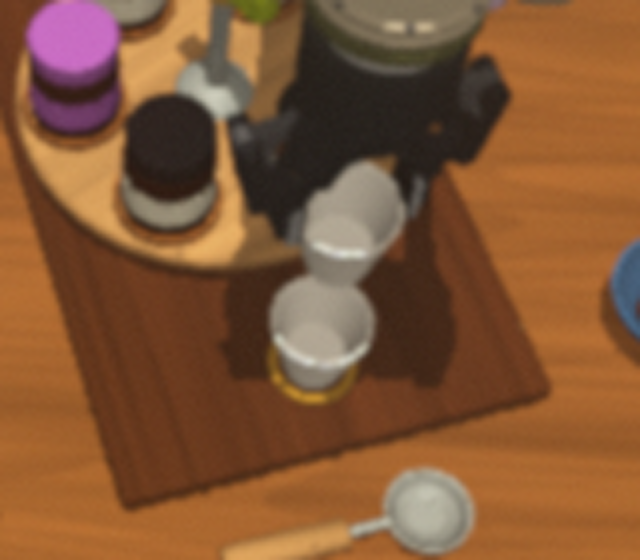

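The scene crop shows cup_b held above cup_a, whose rim is at (322,325). The held cup may be tilted, so I fit its tilt in the wrist view.

```bash
cat > tilt.py <<'E'
from h import *
from scipy.spatial.transform import Rotation as Ro
w=optics.get_image("wrist"); s=env.observe(); R,p0=s["tool_rot"],s["position"]
M=cup(0)-[0,0,.058]   # rim centre at origin, z up
h=cv2.cvtColor(w["color"],cv2.COLOR_RGB2HSV)
m=((h[...,1]<45)&(h[...,2]>95)).astype(np.uint8)
c=proj(w,[p0+R@[0,0,.002]])[0]; n,l=cv2.connectedComponents(cv2.morphologyEx(m,cv2.MORPH_OPEN,np.ones((5,5))))
m=(l==l[int(c[1]),int(c[0])]); m=cv2.GaussianBlur(cv2.resize(m.astype(np.float32),None,fx=4,fy=4),(0,0),2)
F=np.diag([1,-1,-1])
def hull(v): 
    P=(M@Ro.from_euler("yx",[v[3],v[4]]).as_matrix().T)@F+np.array(v[:3]); return proj(w,P@R.T+p0)
def cost(v):
    im=np.zeros(m.shape,np.float32); cv2.fillPoly(im,[np.round(cv2.convexHull(((hull(v)+.5)*4-.5).astype(np.float32))*16).astype(np.int32)],1.,shift=4)
    return -np.minimum(im,m).sum()/np.maximum(im,m).sum()
b=None
for t0 in (-.3,0,.3):
    v0=np.array([0,0,.004,t0,0]); S=np.vstack([v0]+[v0+d for d in np.diag([.004,.004,.006,.2,.1])])
    r=minimize(cost,v0,method="Nelder-Mead",options=dict(initial_simplex=S,maxiter=400)); print("tool xyz mm",np.round(r.x[:3]*1000,1),"tilt deg about y,x",np.round(np.degrees(r.x[3:]),1),"IoU",round(-r.fun,3))
    if b is None or r.fun<b.fun: b=r
i=w["color"][:,:,::-1].copy(); cv2.polylines(i,[hull(b.x)[:48].astype(np.int32)],True,(0,0,255)); cv2.polylines(i,[hull(b.x)[48:].astype(np.int32)],True,(0,255,0)); cv2.imwrite("pics/tilt%d.png"%(s["time_s"]*100),i); cv2.imwrite("pics/m.png",m*255)
E
python3 tilt.py
```

```text
tool xyz mm [ -1.8   0.3 -10.2] tilt deg about y,x [-32.3   0.6] IoU 0.871
tool xyz mm [-0.4  0.3 -9.5] tilt deg about y,x [-29.5   0.4] IoU 0.87
tool xyz mm [3.5 0.6 7.7] tilt deg about y,x [25.9  1. ] IoU 0.815[ WARN:0@10.779] global loadsave.cpp:1063 imwrite_ Unsupported depth image for selected encoder is fallbacked to CV_8U.
```

```bash
python3 - <<'E'
import cv2,glob
a=cv2.imread(sorted(glob.glob("pics/tilt*.png"))[-1])[90:384,130:390]
cv2.imwrite("pics/v8.png",cv2.resize(a,None,fx=2,fy=2))
E
```

```text
(no output)
```

View pics/v8.png

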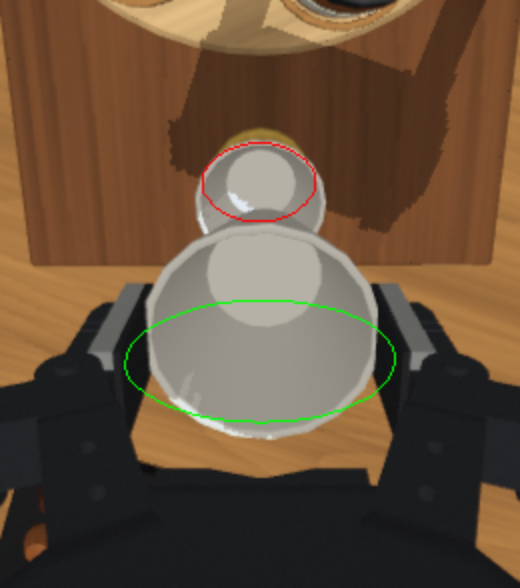

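```bash
python3 - <<'E'
from h import *
from scipy.optimize import least_squares
from scipy.spatial.transform import Rotation as Ro
w=optics.get_image("wrist"); s=env.observe(); R,p0=s["tool_rot"],s["position"]; F=np.diag([1,-1,-1])
def ext(v):
    T=lambda M:proj(w,((M@Ro.from_euler("y",v[3]).as_matrix().T)@F+np.array(v[:3]))@R.T+p0)
    a,b=T(ring(.03,0)),T(ring(.0182,-.040))
    return np.array([a[:,0].min(),a[:,0].max(),a[:,1].min(),a[:,1].max(),b[:,0].min(),b[:,0].max(),b[:,1].max()])
obs=np.array([203.5,319,204,308.5,233.5,290.5,253])
print("upright",np.round(ext([0,0,.002,0]),1))
for fix in (0,1):
    r=least_squares(lambda v:ext([*v[:3],0 if fix else v[3]])-obs,[0,0,.002,0],x_scale=[.01,.01,.01,.1]); print(np.round(r.x[:3]*1000,1),np.degrees(r.x[3]),np.round(r.fun,1))
E
```

```text
upright [198.7 321.1 200.6 310.5 230.9 289.1 252.9]
[-3.9  0.9  8.5] -0.21720191369965566 [ 0.1  0.8  0.1 -0.2 -0.  -1.1  0.1]
[-3.9  0.9  8.6] 0.0 [ 0.2  0.8 -0.  -0.2 -0.  -1.2  0.3]
```

```bash
python3 - <<'E'
from h import *
w=optics.get_image("wrist"); s=env.observe(); R,p0=s["tool_rot"],s["position"]
a=proj(w,ring(.0182,.036)+[.6251,.1338,0]); b=proj(w,ring(.03,.076)+[.6251,.1338,0])
print("floor pred l,r,top,bot",a[:,0].min(),a[:,0].max(),a[:,1].min(),a[:,1].max(),"rim pred l,r",b[:,0].min(),b[:,0].max(),p0)
print("floor seen 243 278 165 197 ; rim seen 228 293")
cam=np.linalg.inv(np.r_[np.c_[R,p0],[[0,0,0,1]]])@w["pose"]; print("cam in tool mm",np.round(cam[:3,3]*1000,1))
for px in ((260.5,181),): print("floor centre ray ->",ray(w,px,.036))
E
```

```text
floor pred l,r,top,bot 241.64467325472958 276.5548923778478 162.7538621832443 196.69645827610336 rim pred l,r 225.8446352240062 292.02282837953464 [0.624707   0.13468318 0.20124935]
floor seen 243 278 165 197 ; rim seen 228 293
cam in tool mm [  70.2    0.2 -123. ]
floor centre ray -> [0.62561039 0.13553326]
```

The cup is upright (0°). Its rim sits about 7–8 mm below the TCP and 3–4 mm off in tool x. The same view puts cup_a at (625.6,135.5), which agrees with the earlier fit. I shift by +0.25 cm in x and start lowering.

```bash
python3 -m crank '[5,0.25,0,1,0, 5,0,0,1.5,0, 5,0,0,1.5,0, 5,0,0,1.5,0, 5,0,0,1,0, 5,0,0,0.6,0, 5,0,0,0,0, 5,0,0,0,0]' | grep -v rot
python3 -m crank '[5,0,0,0.3,0, 5,0,0,0.3,0, 5,0,0,0.3,0, 5,0,0,0.3,0, 5,0,0,0.2,0, 5,0,0,0,0, 5,0,0,0,0, 5,0,0,0,0]' | grep -v rot
```

```text
time_s: 8.07
position: [0.623, 0.1333, 0.1305]
ft_force: [0.5, 0.6, -0.9]
grip_width: 0.0564
gripper_force: 32.4
time_s: 8.73
position: [0.6229, 0.1332, 0.1162]
ft_force: [-0.7, 0.0, -0.1]
grip_width: 0.0562
gripper_force: 32.4
```

```bash
python3 -m crank '[5,0,0,0.2,0, 5,0,0,0.2,0, 5,0,0,0.2,0, 5,0,0,0.2,0, 5,0,0,0.1,0, 5,0,0,0.1,0, 5,0,0,0,0, 5,0,0,0,0]' | grep -v rot
python3 -m crank '[5,0,0,0.1,0, 5,0,0,0.1,0, 5,0,0,0,0, 5,0,0,0,0, 5,0,0,0,0, 5,0,0,0,0, 5,0,0,0,0, 5,0,0,0,0]' | grep -v rot
```

```text
time_s: 9.4
position: [0.6228, 0.1332, 0.106]
ft_force: [0.6, 0.3, 0.2]
grip_width: 0.0566
gripper_force: 32.4
time_s: 10.07
position: [0.6228, 0.1332, 0.104]
ft_force: [0.8, -0.5, -1.2]
grip_width: 0.0564
gripper_force: 32.4
```

```bash
for i in 1; do python3 -m crank '[5,0,0,0.1,0, 5,0,0,0.1,0, 5,0,0,0.1,0, 5,0,0,0,0, 5,0,0,0,0, 5,0,0,0,0, 5,0,0,0,0, 5,0,0,0,0]' | egrep 'pos|ft'; done
python3 tilt.py >/dev/null 2>&1; ls pics | grep tilt
```

```text
position: [0.6228, 0.1332, 0.101]
ft_force: [0.4, -0.6, -1.2]
tilt1078.png
tilt730.png
```

```bash
python3 -m crank '[5,0,0,0.1,0, 5,0,0,0.1,0, 5,0,0,0,0, 5,0,0,0,0, 5,0,0,0,0, 5,0,0,0,0, 5,0,0,0,0, 5,0,0,0,0]' | egrep 'pos|ft'
```

```text
position: [0.6228, 0.1332, 0.099]
ft_force: [1.3, -0.3, -0.8]
```

```bash
python3 -m crank '[5,0,0,0.1,0, 5,0,0,0.1,0, 5,0,0,0,0, 5,0,0,0,0, 5,0,0,0,0, 5,0,0,0,0, 5,0,0,0,0, 5,0,0,0,0]' | egrep 'pos|ft'
python3 -m crank '[5,0,0,0.1,0, 5,0,0,0,0, 5,0,0,0,0, 5,0,0,0,0, 5,0,0,0,0, 5,0,0,0,0, 5,0,0,0,0, 5,0,0,0,0]' | egrep 'pos|ft'
```

```text
position: [0.6228, 0.1332, 0.097]
ft_force: [0.3, -0.2, -0.7]
position: [0.6231, 0.1332, 0.0964]
ft_force: [0.9, -0.3, 5.5]
```

Contact came at z=0.0965, and the nested height should put the TCP at 0.096, so it is home. I press slightly, release and rise.

```bash
python3 -m crank '[5,0,0,0.05,0, 5,0,0,0,0, 5.9,0,0,0,0, 6.3,0,0,0,0, 6.8,0,0,0,0, 7.5,0,0,0,0, 8.5,0,0,0,0, 8.5,0,0,0,0]' | grep -v rot
python3 -m crank '[8.5,0,0,-0.3,0, 8.5,0,0,-1,0, 8.5,0,0,-2,0, 8.5,0,0,-3,0, 8.5,0,0,-3,0, 8.5,0,0,-2,0, 8.5,0,0,0,0, 8.5,0,0,0,0]' | grep -v rot
python3 to.py 562.6 -145.8 208
python3 - <<'E'
from h import *
for n in ("scene","wrist"):
    p=optics.get_image(n)
    for z in (.018,.027,.036,.045):
        M=np.r_[cup(.018),ring(.030,z+.058)] if n=="scene" else ring(.03,z+.058)
        v,q=fit([p],M,"white",[.6251,.1338],pad=8); print(n,z,np.round(v*1000,1),q)
    cv2.imwrite(f"pics/n_{n}.png",p["color"][:,:,::-1])
E
```

```text
time_s: 13.45
position: [0.6227, 0.1332, 0.0953]
ft_force: [0.7, -0.1, 0.4]
grip_width: 0.0849
gripper_force: 0.0
time_s: 14.12
position: [0.623, 0.1332, 0.2102]
ft_force: [0.4, -0.3, -0.5]
grip_width: 0.085
gripper_force: 0.0
shift cm [ 14.93 -24.33   0.2 ] yaw -160.7 t 14.1167 q [   1.   32.   63.   -0.   84. -108.] f [ 0.4 -0.3 -0.5] w 0.08497673540821185
scene 0.018 [619.  134.6] [0.86]
scene 0.027 [621.1 134.3] [0.92]
scene 0.036 [624.4 133.4] [0.92]
scene 0.045 [628.  132.6] [0.87]
wrist 0.018 [626.4 135.5] [0.88]
wrist 0.027 [625.5 135.5] [0.94]
wrist 0.036 [623.2 134.4] [0.97]
wrist 0.045 [620.8 133.7] [0.92]
```

The nested fit is best at z=0.036 in the wrist view (IoU 0.97), with scene and wrist consistent, so cup_b is home. Now cup_c.

```bash
python3 -m crank '[7.6,1,-1.5,0,0, 7.6,2,-3.2,0,0, 7.6,2,-3.3,0,0, 7.6,2,-3.3,0,0, 7.6,2,-3.3,0,0, 7.6,2,-3.3,0,0, 7.6,2,-3.3,0,0, 7.6,1.93,-3.13,0,0]' | grep pos
python3 -m crank '[7.6,0,0,1,0, 7.6,0,0,1.5,0, 7.6,0,0,1.5,0, 7.6,0,0,1.5,0, 7.6,0,0,0,0, 7.6,0,0,0,0, 7.6,0,0,0,0, 7.6,0,0,0,0]' | grep pos
python3 to.py 562.6 -145.8 60
python3 - <<'E'
from h import *
p=optics.get_image("wrist"); print([np.round(x,4) for x in fit([p],cup(0),"white",[.5626,-.1458],pad=10)])
cv2.imwrite("pics/w9.png",p["color"][:,:,::-1])
E
```

```text
position: [0.5613, -0.1475, 0.2074]
position: [0.5627, -0.1458, 0.1543]
shift cm [0.02 0.01 9.43] yaw -160.7 t 15.55 q [ -26.   30.   78.    0.   72. -136.] f [-0.2  0.2  0.5] w 0.07598072347422785
[array([ 0.563 , -0.1444]), array([0.96], dtype=float32)]
```

```bash
python3 -m crank '[7.6,0,0,1.5,0, 7.6,0,0,2,0, 7.6,0,0,2,0, 7.6,0,0,1.5,0, 7.6,0,0,1.2,0, 7.6,0,0,0.9,0, 7.6,0,0,0.3,0, 7.6,0,0,0,0]' 30| grep -v rot
python3 -m crank '[5,0,0,0,0, 5,0,0,0,0, 5,0,0,0,0, 5,0,0,0,0, 5,0,0,0,0, 5,0,0,0,0, 5,0,0,0,0, 5,0,0,0,0]' 30| grep -v rot
python3 -m crank '[5,0,0,-0.5,0, 5,0,0,-1.5,0, 5,0,0,-2,0, 5,0,0,-3,0, 5,0,0,-3,0, 5,0,0,-3,0, 5,0,0,-2,0, 5,0,0,0,0]' | grep -v rot
python3 to.py 624 134 210
```

```text
time_s: 16.27
position: [0.5624, -0.1458, 0.0594]
ft_force: [0.1, 0.4, 0.0]
grip_width: 0.0758
gripper_force: 0.0
time_s: 16.93
position: [0.563, -0.1459, 0.061]
ft_force: [-0.2, 1.0, 6.0]
grip_width: 0.0572
gripper_force: 31.0
time_s: 17.6
position: [0.5637, -0.1463, 0.2148]
ft_force: [-0.3, -0.8, -1.4]
grip_width: 0.0571
gripper_force: 32.4
shift cm [-14.97  24.46   0.41] yaw -160.7 t 17.6 q [ -26.   26.   73.   -0.   80. -136.] f [-0.3 -0.8 -1.4] w 0.057130043056044084
```

```bash
python3 -m crank '[5,-0.7,1.2,0,0, 5,-1.2,2,0,0, 5,-1.2,2,0,0, 5,-1.2,2,0,0, 5,-1.2,2,0,0, 5,-1.2,2,0,0, 5,-1.2,2,0,0, 5,-1.2,2,0,0]' | grep pos
python3 -m crank '[5,-1.2,2,0,0, 5,-1.2,2,0,0, 5,-1.2,2,0,0, 5,-1,1.6,0,0, 5,-0.8,1.1,0,0, 5,-0.4,0.5,0,0, 5,-0.2,0.2,0,0, 5,0,0,0,0]' | grep pos
python3 to.py 623.5 133.8 135
python3 - <<'E'
from h import *
s=env.observe(); R,p0=s["tool_rot"],s["position"]
p=optics.get_image("wrist")
print("held rim as at z=rim-2:",[np.round(x,4) for x in fit([p],ring(.03,p0[2]-.002),"white",p0[:2],pad=4)],p0)
i=p["color"].copy()
for r,c in ((ring(.03,.094)+[.6235,.134,0],(255,0,0)),(ring(.0165,.036)+[.6235,.134,0],(0,255,0))): cv2.polylines(i,[proj(p,r).astype(np.int32)],True,c)
cv2.imwrite("pics/w10.png",cv2.resize(i[90:384,130:390,::-1],None,fx=2,fy=2))
E
```

```text
position: [0.5974, 0.0298, 0.208]
position: [0.6235, 0.1363, 0.209]
shift cm [ 0.08 -0.24  7.4 ] yaw -160.7 t 18.9333 q [   2.   32.   63.   -0.   85. -108.] f [-0.  1. -1.] w 0.056956523427122256
held rim as at z=rim-2: [array([0.622 , 0.1361]), array([0.92], dtype=float32)] [0.6234811  0.13633504 0.20895104]
```

View pics/w10.png

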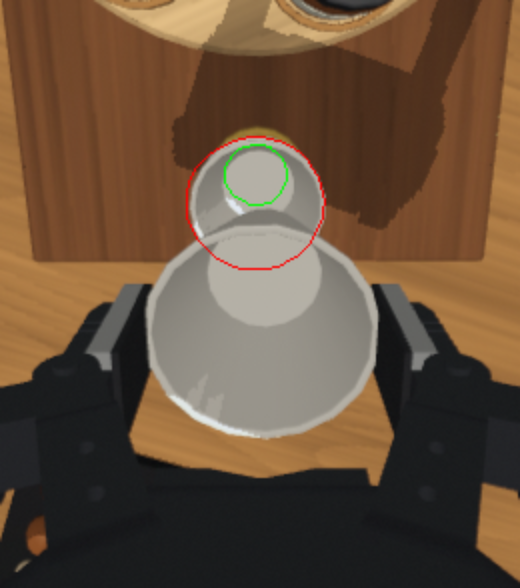

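The held cup is upright with its rim at (262,330), above the stack whose rim is at (257,203). That matches the first nesting, so I lower it.

```bash
python3 -m crank '[5,0.05,-0.25,0.8,0, 5,0,0,1.2,0, 5,0,0,1.5,0, 5,0,0,1.5,0, 5,0,0,1.2,0, 5,0,0,0.8,0, 5,0,0,0,0, 5,0,0,0,0]' | egrep "pos|ft"
python3 -m crank '[5,0,0,0.2,0, 5,0,0,0.3,0, 5,0,0,0.3,0, 5,0,0,0.3,0, 5,0,0,0.3,0, 5,0,0,0.2,0, 5,0,0,0,0, 5,0,0,0,0]' | egrep "pos|ft"
```

```text
position: [0.6239, 0.1332, 0.1395]
ft_force: [0.6, 1.1, -0.3]
position: [0.6238, 0.1338, 0.1234]
ft_force: [-0.3, -1.1, -0.2]
```

```bash
python3 -m crank '[5,0,0,0.1,0, 5,0,0,0.1,0, 5,0,0,0,0, 5,0,0,0,0, 5,0,0,0,0, 5,0,0,0,0, 5,0,0,0,0, 5,0,0,0,0]' | egrep "pos|ft"
```

```text
position: [0.6239, 0.1338, 0.1215]
ft_force: [-0.1, 0.3, -1.5]
```

```bash
python3 -m crank '[5,0,0,0.1,0, 5,0,0,0.1,0, 5,0,0,0.1,0, 5,0,0,0.1,0, 5,0,0,0,0, 5,0,0,0,0, 5,0,0,0,0, 5,0,0,0,0]' | egrep "pos|ft"
python3 -m crank '[5,0,0,0.1,0, 5,0,0,0.1,0, 5,0,0,0,0, 5,0,0,0,0, 5,0,0,0,0, 5,0,0,0,0, 5,0,0,0,0, 5,0,0,0,0]' | egrep "pos|ft"
```

```text
position: [0.6239, 0.1338, 0.1176]
ft_force: [0.6, -0.2, -1.0]
position: [0.6238, 0.1338, 0.1155]
ft_force: [0.0, -0.2, -1.9]
```

```bash
python3 -m crank '[5,0,0,0.1,0, 5,0,0,0,0, 5,0,0,0,0, 5,0,0,0,0, 5,0,0,0,0, 5,0,0,0,0, 5,0,0,0,0, 5,0,0,0,0]' | egrep "pos|ft"
```

```text
position: [0.6241, 0.1338, 0.115]
ft_force: [-0.1, -1.5, 4.9]
```

Contact came at 0.115 (0.114–0.115 expected). I press 0.5 mm, release and rise.

```bash
python3 -m crank '[5,0,0,0.05,0, 5,0,0,0,0, 5.9,0,0,0,0, 6.3,0,0,0,0, 6.8,0,0,0,0, 7.5,0,0,0,0, 8.5,0,0,0,0, 8.5,0,0,0,0]' | grep -v rot
python3 -m crank '[8.5,0,0,-0.3,0, 8.5,0,0,-1,0, 8.5,0,0,-2,0, 8.5,0,0,-3,0, 8.5,0,0,-3,0, 8.5,0,0,-2.5,0, 8.5,0,0,0,0, 8.5,0,0,0,0]' | grep -v rot
python3 - <<'E'
from h import *
for n in ("scene","wrist"):
    p=optics.get_image(n)
    for z in (.045,.050,.054,.058,.063):
        M=np.r_[cup(.018),ring(.030,z+.058)] if n=="scene" else ring(.03,z+.058)
        v,q=fit([p],M,"white",[.6245,.1338],pad=8); print(n,z,np.round(v*1000,1),q)
    if n=="scene":
        cv2.imwrite("pics/s11.png",cv2.resize(p["color"][150:290,230:390,::-1],None,fx=4,fy=4,interpolation=cv2.INTER_CUBIC))
        for q in ([440.5,69.1,39.1],): pass
        h=cv2.cvtColor(p["color"],cv2.COLOR_RGB2HSV)
t=optics.get_image("top"); h=cv2.cvtColor(t["color"],cv2.COLOR_RGB2HSV); u=proj(t,[[.44,.069,.165]])[0].astype(int); print(u,h[u[1]-2:u[1]+3,u[0]].tolist())
print("lid",fit([t],np.r_[ring(.029,.100),ring(.029,.122)],"lilac",[.4626,-.0211]))
E
```

```text
time_s: 23.65
position: [0.6238, 0.1338, 0.1138]
ft_force: [0.5, -0.3, -0.7]
grip_width: 0.0848
gripper_force: 0.0
time_s: 24.32
position: [0.6242, 0.1338, 0.2343]
ft_force: [-0.3, 0.3, -0.5]
grip_width: 0.0849
gripper_force: 0.0
scene 0.045 [621.6 134. ] [0.93]
scene 0.05 [623.3 133.8] [0.93]
scene 0.054 [624.7 133.5] [0.92]
scene 0.058 [626.  133.1] [0.9]
scene 0.063 [628.6 132.5] [0.86]
wrist 0.045 [624.8 135.9] [0.9]
wrist 0.05 [624.  135.3] [0.92]
wrist 0.054 [622.7 134.7] [0.94]
wrist 0.058 [621.6 134.1] [0.93]
wrist 0.063 [620.  133.4] [0.92]
[230 253] [[32, 111, 240], [32, 113, 238], [32, 115, 236], [33, 117, 233], [32, 120, 228]]
lid (array([ 0.46260405, -0.02106453]), array([0.92], dtype=float32))
```

View pics/s11.png

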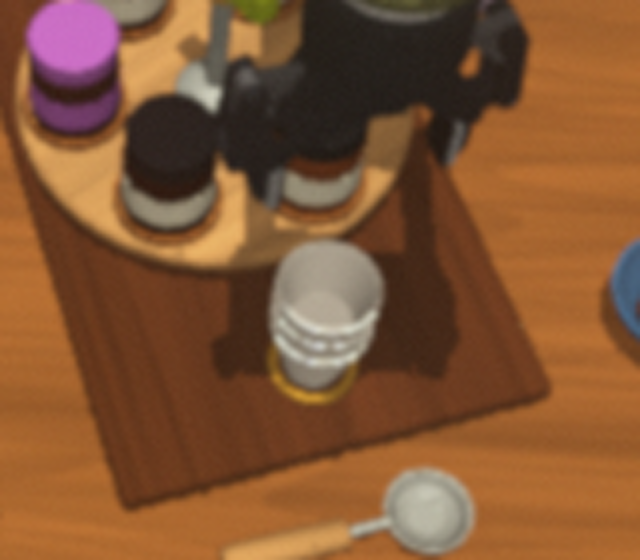

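The crop shows three evenly spaced rims around (325,320): one straight stack. Now I measure the bar in the top view with a looser lime threshold, and the handle approach.

```bash
sed -i 's/(S>130)&(V>90)/(S>75)\&(V>90)/' h.py; python3 - <<'E'
from h import *
t=optics.get_image("top")
v,q=fit([t],bar(),"lime",[.4405,.0691,.75]); print("bar",np.round(v[:2]*1000,1),np.degrees(v[2]),q)
lid=np.array([.4626,-.0211])
for c in ([.4405,.0691],v[:2]):
    for a in ([.6251,.1338],[.6240,.1340]):
        f=np.array(a)-c; l=lid-c; A=np.degrees(np.arctan2(l[1],l[0])); B=np.degrees(np.arctan2(f[1],f[0])); print(np.hypot(*f),np.hypot(*l),A,B,B-A,"bar expected",A+120)
E
python3 to.py 441 69 235
```

```text
bar [442.   68.5] 43.081698173026375 [0.88]
0.19560994351003733 0.09286791695736478 -76.23310007718469 19.31492797668357 95.54802805386825 bar expected 43.76689992281531
0.1946387936666275 0.09286791695736478 -76.23310007718469 19.477590835473926 95.7106909126586 bar expected 43.76689992281531
0.19437938457646825 0.09195284872883935 -77.06123558834545 19.62408547094098 96.68532105928644 bar expected 42.938764411654546
0.19341125049312205 0.09195284872883935 -77.06123558834545 19.78933192224862 96.85056751059408 bar expected 42.938764411654546
shift cm [19.36 -0.07 -0.36] yaw -160.7 t 24.5167 q [   1.   32.   61.    0.   88. -108.] f [-0.6 -0.8 -0.5] w 0.08491472185199404
```

```bash
python3 -m crank '[8.5,1.5,0,0,0, 8.5,3,0,0,0, 8.5,3,0,0,0, 8.5,3,0,0,0, 8.5,3,0,0,0, 8.5,3,0,0,0, 8.5,2,0,0,0, 8.5,0.86,0,0,0]' | grep pos
python3 -m crank '[8.5,0,0,0,0.12, 8.5,0,0,0,0.12, 8.5,0,0,0,0.12, 8.5,0,0,0,0.12, 8.5,0,0,0,0.12, 8.5,0,0,0,0.12, 8.5,0,0,0,0.12, 8.5,0,0,0,0.12]' | grep pos
python3 -m crank '[8.5,0,0,0,0.12, 8.5,0,0,0,0.12, 8.5,0,0,0,0.12, 8.5,0,0,0,0.12, 8.5,0,0,0,0.12, 8.5,0,0,0,0.12, 8.5,0,0,0,0.12, 8.5,0,0,0,0.12]' | grep pos
python3 -m crank '[8.5,0,0,0,0.12, 8.5,0,0,0,0.12, 8.5,0,0,0,0.12, 8.5,0,0,0,0.12, 8.5,0,0,0,0.12, 8.5,0,0,0,0.12, 8.5,0,0,0,0.08, 8.5,0,0,0,0]' | grep pos
python3 to.py 441.2 68.8 165
python3 - <<'E'
from h import *
p=optics.get_image("wrist"); v,q=fit([p],bar(),"lime",[.4412,.0688,.755],pad=20); print("bar",np.round(v[:2]*1000,1),np.degrees(v[2]),q)
cv2.imwrite("pics/w12.png",p["color"][:,:,::-1])
E
```

```text
position: [0.4388, 0.0694, 0.2317]
position: [0.4416, 0.0698, 0.2316]
position: [0.4416, 0.0698, 0.2316]
position: [0.4416, 0.0698, 0.2316]
shift cm [-0.09  0.05  6.66] yaw 43.3 t 27.1833 q [-6. 12. 91.  0. 76. 40.] f [ 0.7  0.4 -0.7] w 0.08524912852103086
bar [441.9  69.7] 42.82697939873393 [0.91]
```

```bash
python3 -m crank '[8.5,0,0,1,0, 8.5,0,-0.0,1.2,0, 8.5,0,0,1.2,0, 8.5,0,0,1,0, 8.5,0,0,0.8,0, 8.5,0,0,0.65,0, 8.5,0,0,0,0, 8.5,0,0,0,0]' | egrep "pos|ft"
python3 -m crank '[5,0,0,0,0, 3.5,0,0,0,0, 2.8,0,0,0,0, 2.2,0,0,0,0, 1.5,0,0,0,0, 1,0,0,0,0, 1,0,0,0,0, 1,0,0,0,0]' 50 | grep -v rot
python3 -m crank '[1,0,0,0,0, 1,0,0,0,0, 1,0,0,0,0, 1,0,0,0,0, 1,0,0,0,0, 1,0,0,0,0, 1,0,0,0,0, 1,0,0,0,0]' 50 | grep -v rot
python3 to.py 441.5 69.3 173
```

```text
position: [0.4413, 0.0697, 0.1735]
ft_force: [0.3, -0.2, -0.4]
time_s: 28.57
position: [0.4415, 0.0694, 0.1739]
ft_force: [1.1, -3.1, 4.3]
grip_width: 0.0167
gripper_force: 50.5
time_s: 29.23
position: [0.4415, 0.0695, 0.1739]
ft_force: [-0.3, -4.3, 6.0]
grip_width: 0.0169
gripper_force: 50.7
shift cm [-0.01  0.01  0.09] yaw 43.5 t 29.2333 q [-6. 16. 97. -0. 67. 40.] f [-0.3 -4.3  6. ] w 0.016893401032392855
```

Gripped. I turn slowly (world +, so tool −), first with one gentle call.

```bash
python3 -m crank '[1,0,0,0,-0.01, 1,0,0,0,-0.02, 1,0,0,0,-0.03, 1,0,0,0,-0.04, 1,0,0,0,-0.04, 1,0,0,0,-0.04, 1,0,0,0,-0.03, 1,0,0,0,-0.02]' | grep -v rot
python3 to.py 441.5 69.3 173
```

```text
time_s: 29.9
position: [0.4416, 0.0694, 0.1739]
ft_force: [1.0, -5.0, 5.6]
grip_width: 0.0169
gripper_force: 50.8
shift cm [-0.01 -0.    0.09] yaw 56.7 t 29.9 q [-6. 16. 97. -0. 67. 27.] f [ 1.  -5.   5.6] w 0.016868548705863358
```

```bash
python3 -m crank '[1,0,0,0,-0.03, 1,0,0,0,-0.04, 1,0,0,0,-0.04, 1,0,0,0,-0.04, 1,0,0,0,-0.04, 1,0,0,0,-0.04, 1,0,0,0,-0.04, 1,0,0,0,-0.04]' | grep ft
python3 -m crank '[1,0,0,0,-0.04, 1,0,0,0,-0.04, 1,0,0,0,-0.04, 1,0,0,0,-0.04, 1,0,0,0,-0.04, 1,0,0,0,-0.04, 1,0,0,0,-0.04, 1,0,0,0,-0.04]' | grep ft
python3 -m crank '[1,0,0,0,-0.04, 1,0,0,0,-0.04, 1,0,0,0,-0.04, 1,0,0,0,-0.04, 1,0,0,0,-0.04, 1,0,0,0,-0.04, 1,0,0,0,-0.04, 1,0,0,0,-0.04]' | grep ft
python3 -m crank '[1,0,0,0,-0.04, 1,0,0,0,-0.04, 1,0,0,0,-0.04, 1,0,0,0,-0.04, 1,0,0,0,-0.04, 1,0,0,0,-0.03, 1,0,0,0,-0.02, 1,0,0,0,-0.01]' | grep ft
python3 -m crank '[1,0,0,0,-0.04, 1,0,0,0,-0.04, 1,0,0,0,-0.02, 1,0,0,0,-0.02, 1,0,0,0,0, 1,0,0,0,0, 1,0,0,0,0, 1,0,0,0,0]' | grep -v rot
cat > lid.py <<'E'
from h import *
c=np.array([.4415,.0693])
L=np.r_[ring(.029,.100),ring(.029,.122)]; s=env.observe(); print("tool yaw",np.degrees(np.arctan2(s["tool_rot"][1,0],s["tool_rot"][0,0])),s["position"])
g=c+.092*np.array([np.cos(.3),np.sin(.3)])
for n in ("scene","top","wrist"):
    p=optics.get_image(n); cv2.imwrite(f"pics/l_{n}_{int(s['time_s']*100)}.png",p["color"][:,:,::-1])
    a=[]
    for M,k,v0 in ((L,"lilac",g),(ring(.03,.112),"white",[.624,.134])):
        v,q=fit([p],M,k,v0,pad=14); a.append(v); print(n,k,np.round(v*1000,1),q,"ang",np.degrees(np.arctan2(*(v-c)[::-1])),"r",np.hypot(*(v-c)))
E
python3 lid.py
```

```text
ft_force: [0.9, -5.4, 4.5]
ft_force: [2.8, -4.9, 4.8]
ft_force: [2.5, -4.2, 3.5]
ft_force: [3.2, -3.9, 2.3]
time_s: 33.23
position: [0.4421, 0.0694, 0.1739]
ft_force: [3.2, -5.1, 3.7]
grip_width: 0.017
gripper_force: 50.4
tool yaw 132.8555528872161 [0.44209117 0.06942488 0.17386957]
scene lilac [529.5  88.4] [0.69] ang 12.249681210570884 r 0.09008576531794822
scene white [633.5 130.9] [0.64] ang 17.7966022184366 r 0.20167295083836828
top lilac [531.7  87.8] [0.92] ang 11.56901698284479 r 0.09204880319265576
top white [622.3 131.6] [0.63] ang 19.009311138129565 r 0.19127905636615203
wrist lilac [514.   97.2] [0.52] ang 21.022847170446312 r 0.07763296772487122
wrist white [603.5 135.2] [0.76] ang 22.1335300229391 r 0.17484240556033337
```

```bash
python3 - <<'E'
from h import *
from scipy.ndimage import map_coordinates
for names in (("top",),("scene",),("top","scene")):
    D=[]
    for n in names:
        p=optics.get_image(n); g=cv2.GaussianBlur(cv2.imread(f"pics/{n}0.png",0).astype(np.float32),(0,0),1.2)
        D.append((p,cv2.Sobel(g,cv2.CV_32F,1,0),cv2.Sobel(g,cv2.CV_32F,0,1)))
    s=np.linspace(.05,.245,60); y=np.linspace(-.13,.13,80)
    E=np.r_[np.c_[s,0*s+.135,0*s+.018],np.c_[s,0*s-.135,0*s+.018],np.c_[0*y+.25,y,0*y+.018]]
    N=np.r_[np.tile([0,1,0],(60,1)),np.tile([0,-1,0],(60,1)),np.tile([1,0,0],(80,1))]
    def cost(v):
        o=0
        for p,gx,gy in D:
            a=proj(p,place(E,v)); b=proj(p,place(E+N*.002,v)); d=b-a; d/=np.linalg.norm(d,axis=1)[:,None]
            c=[a[:,1],a[:,0]]; o-=np.clip(map_coordinates(gx,c,order=1)*d[:,0]+map_coordinates(gy,c,order=1)*d[:,1],0,60).mean()
        return o
    best=min((minimize(cost,[.4415+dx,.0693+dy,np.radians(19.4+a)],method="Nelder-Mead",options=dict(initial_simplex=np.array([[.4415+dx,.0693+dy,np.radians(19.4+a)]]*4)+np.vstack([np.zeros(3),np.diag([.003,.003,.02])]))) for dx in(-.002,.002) for dy in(-.002,.002) for a in(-1,1)),key=lambda r:r.fun)
    print(names,np.round(best.x[:2]*1000,1),np.degrees(best.x[2]),best.fun)
E
```

```text
('top',) [443.6  67.5] 19.554702549932284 -59.952058925737674
('scene',) [445.8  70.6] 18.78197186342055 -60.0
('top', 'scene') [444.5  68. ] 19.237453108577284 -118.96885351975519
```

The stand yaw is confirmed at about 19.4°, so about 6.9° (0.12 rad) remains.

```bash
python3 -m crank '[1,0,0,0,-0.01, 1,0,0,0,-0.02, 1,0,0,0,-0.03, 1,0,0,0,-0.03, 1,0,0,0,-0.02, 1,0,0,0,-0.01, 1,0,0,0,0, 1,0,0,0,0]' | grep ft
python3 -m crank '[1,0,0,0,0, 1,0,0,0,0, 1,0,0,0,0, 1,0,0,0,0, 1,0,0,0,0, 1,0,0,0,0, 1,0,0,0,0, 1,0,0,0,0]' | grep -v rot
python3 lid.py | egrep "yaw|top|scene"
python3 - <<'E'
import cv2,glob
a=cv2.imread(sorted(glob.glob("pics/l_scene_*.png"))[-1])[60:300,120:420]; b=cv2.imread(sorted(glob.glob("pics/l_top_*.png"))[-1])[120:360,110:410]
cv2.imwrite("pics/fin.png",cv2.resize(cv2.hconcat([a,b]),(800,320),interpolation=cv2.INTER_CUBIC))
E
```

```text
ft_force: [4.2, -3.2, 3.2]
time_s: 34.92
position: [0.4421, 0.0694, 0.1739]
ft_force: [4.0, -3.5, 3.3]
grip_width: 0.0171
gripper_force: 50.4
tool yaw 139.72939369357144 [0.44213599 0.06943843 0.17387572]
scene lilac [525.7  99.4] [0.69] ang 19.687580306978248 r 0.08944635449481605
scene white [633.5 130.9] [0.65] ang 17.7966022184366 r 0.20167295083836828
top lilac [528.7  97.8] [0.92] ang 18.07599088092481 r 0.09171407604678247
top white [622.3 131.6] [0.63] ang 19.009311138129565 r 0.19127905636615203
```

View pics/fin.png

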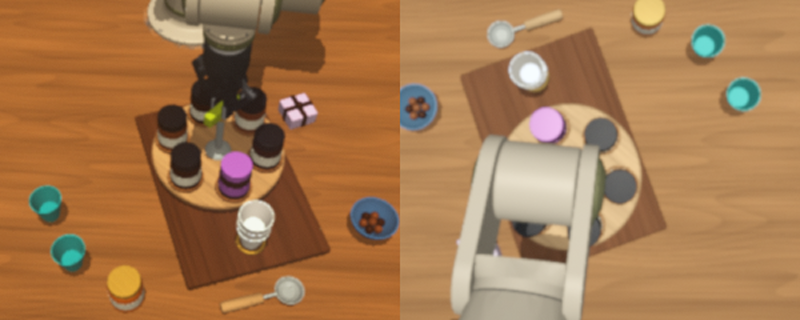

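The final view shows the lilac lid at (235,165) in line with the stack at (253,225). Everything is upright, the bystanders haven't moved and the handle is gripped. The lilac jar is at about 19.2° against the stand's 19.4°, so I hand in.

```bash
python3 -c "
from rig import env
print(env.close_job())"
```

```text
the job is handed in; nothing more can be done
None
```

Job handed in at about 35 s: both white cups are nested in the ring cup as one straight stack, the lilac jar is at the front in line with the stack to within about 1°, and the arm still grips the handle; the hand-in returned no verdict.

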